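# Make up a sampling kit and a spot-test kit

### The job

Make up two kits from the stock along the front of the bench: in the three-well tray the pipette bulb in the widest well, the buffer bottle in the middle one and the sample vial in the narrowest; in the two-well tray the porcelain crucible and the amber dropper bottle, one in each well, either way round. Stand each upright on the floor of its well and let go. Leave the rubber stopper where it stands.

Things in the scene. Friction and masses are not known exactly. Their poses are not given: they have to be found in the camera images.
- tray_three: Fixed white tray, 88 x 224 x 14 mm, three round wells in a row, 10 mm deep, dark floor 4 mm above the underside. Origin: centre of the underside; y along the row, z up. Well centres at x = 0: widest (72 mm across) at y = -70 mm; middle (60 mm) at y = +4 mm; narrowest (40 mm) at y = +76 mm.
- tray_two: Fixed white moulded kit tray with two equal round wells, 80 x 150 x 14 mm. Origin: centre of its underside; y along the row of wells, z up. Both wells are 50 mm across and 10 mm deep, centres at x = 0, y = -36 mm and y = +36 mm; dark rubber floor 4 mm above the underside.
- pipette_bulb: Loose red rubber pipette bulb, standing, 52 mm across and 86 mm tall with a narrow neck on top; rigid; grip it round the ball with the middle of the pads 55 to 60 mm above its foot, so that the neck stays clear of the palm. Origin: centre of its underside, z up along its axis.
- buffer_1: Loose round white buffer bottle with a screw cap, standing, 43 mm across and 99 mm tall; grip it round the body. Origin: centre of its underside, z up along its axis.
- vial_0: Loose small clear sample vial with a dark cap, standing, 22 mm across and 58 mm tall; the part that can be gripped ends 50 mm above its foot. Origin: centre of its underside, z up along its axis.
- crucible: Loose white porcelain crucible, an open cup that widens upward from 22 mm across the foot to 39 mm across the rim, 30 mm tall; grip it from outside just below the rim. Standing low, it is best fetched after taller things beside it, on which the gripper's body would catch. Origin: centre of its underside, z up along its axis.
- dropper_amber: Loose round amber dropper bottle with a black cap, standing, 33 mm across and 63 mm tall; grip it round the body. Origin: centre of its underside, z up along its axis.
- stopper_big: Loose black rubber stopper, tapered, 36 mm across and 32 mm tall, among the stock. Belongs to neither kit; stays where it is. Origin: centre of its underside. (A tall mixer stands mid-bench, its front at about x = 0.44 m, y from -0.15 to +0.15 m: carry things round in front of it.)
Things that resemble listed ones, but are neither listed nor needed, are in the scene too. Leave any turquoise look-alike of the buffer_1 alone. Several things have the shape of the crucible; the one meant has the colours described above.

How it is judged (in metres and radians):
At the end, for the whole second after the job is handed in: Bulb in the widest, buffer bottle in the middle, vial in the narrowest well of the three-well tray (15 mm); crucible and dropper bottle one in each well of the two-well tray (16 mm); feet on the well floors (4 mm), upright within 0.12 rad, at rest, released; stopper moved under 30 mm (x of pipette_bulb in the frame of tray_three between -0.015 and 0.015 m and y of pipette_bulb in the frame of tray_three between -0.085 and -0.055 m and z of pipette_bulb in the frame of tray_three between 0 and 0.008 m and x of buffer_1 in the frame of tray_three between -0.015 and 0.015 m and y of buffer_1 in the frame of tray_three between -0.011 and 0.019 m and z of buffer_1 in the frame of tray_three between 0 and 0.008 m and x of vial_0 in the frame of tray_three between -0.015 and 0.015 m and y of vial_0 in the frame of tray_three between 0.061 and 0.091 m and z of vial_0 in the frame of tray_three between 0 and 0.008 m and (((x of crucible in the frame of tray_two between -0.016 and 0.016 m and y of crucible in the frame of tray_two between -0.052 and -0.02 m and z of crucible in the frame of tray_two between 0 and 0.008 m) and (x of dropper_amber in the frame of tray_two between -0.016 and 0.016 m and y of dropper_amber in the frame of tray_two between 0.02 and 0.052 m and z of dropper_amber in the frame of tray_two between 0 and 0.008 m)) or ((x of crucible in the frame of tray_two between -0.016 and 0.016 m and y of crucible in the frame of tray_two between 0.02 and 0.052 m and z of crucible in the frame of tray_two between 0 and 0.008 m) and (x of dropper_amber in the frame of tray_two between -0.016 and 0.016 m and y of dropper_amber in the frame of tray_two between -0.052 and -0.02 m and z of dropper_amber in the frame of tray_two between 0 and 0.008 m))) and angle between each of pipette_bulb, buffer_1, vial_0, crucible, dropper_amber's own z axis and vertical below 0.12 rad and linear speed of each of pipette_bulb, buffer_1, vial_0, crucible, dropper_amber below 0.02 m/s and contact force between each of pipette_bulb, buffer_1, vial_0, crucible, dropper_amber and the fingers below 0.1 N and not (distance of stopper_big from where it was at the start of the episode above 0.03 m)); the robot touches nothing.
It fails at once if the rubber stopper is moved 30 mm or more (distance of stopper_big from where it was at the start of the episode above 0.03 m).
It also fails if it takes over 144 s, if anything falls off the work surface, if the arm or the gripper's body presses on something with over 40 N, if the wrist force passes 120 N, or if a joint passes its speed limit or range.

### The arm

A 6-joint arm with a two-finger parallel gripper is mounted at the origin on a cart in front of the work surface, level with it; the furniture and walls round the work are solid. World frame = base frame: x ahead of the robot, y to its left, z up, the work surface at z = 0. Lengths are in mm, angles in degrees, forces in N, time in s.
With the tool pointing down it reaches from about 300 to 850 mm from the base axis. Payload 4.2 kg.
Tool frame: the origin (TCP) lies between the finger pads; the fingertips stand 14 mm ahead of it and the grasp point (between the pads) lies 5 mm behind it; z points along the fingers, y is the line along which they close (so a half turn about z gives the same grasp; the last joint's range is limited). The gripper opens to 91 mm and grips with 3 to 60 N. Pads are 32 mm wide; open, the fingers measure 118 mm over their backs; the gripper's body (76 mm by 178 mm) begins 60 mm behind the grasp point.
Start: joints at [68.411, 18.312, 89.639, -0, 72.044, -1.146], TCP at [200.837, 538.801, 227.976] pointing down, gripper open.
Joint ranges: [-177.97, 177.97], [-48.28, 115.42], [12.27, 149.76], [-77.06, 257.06], [2.81, 150.46], [-146.56, 146.56]. Speed limits (degrees/s): [147.25, 147.25, 180, 180, 180, 180].

### API

Orientations are given as [roll, pitch, yaw] about the fixed x, y, z axes, in that order (R = Rz(yaw) Ry(pitch) Rx(roll)).
In Python, from workcell import * gives the robot as it stands. The module is installed in compiled form; this text tells all that it offers.
- The arm moves only by the tool send_rows, never from a script. Its argument "deltas" is a list of rows, each a list of 2 entries, a list of its own where there are three numbers: the shift along the tool's x, y, z normalised to -1 to 1, where 1 is 0.5 m, then the turn, a rotation vector about the tool's x, y, z normalised to -1 to 1, where 1 is 0.5 rad. A call has 1 to 10 rows; each row shifts and turns the commanded pose from where the row before left it, along the tool's axes as they then stand; what a row does not reach is not made up. A row lasts 1/10 s, in which the tool goes at most 50 mm and 8.59 degrees, less where a joint would pass 70% of its speed; a pose out of reach is approached as far as the arm can. A call with a number of a shift or a turn outside -1 to 1 is refused whole. A call with a gripper value outside its range is refused whole. "grip" is the closure, from 0 (fully open) to 1 (shut), set as the call begins (left out, the last holds). The fingers move at their own pace and stop on an object; "grip_force" is the grip in N (left out, the last holds). Time passes only in rows, so rows that do not move let the fingers close. It gives the time, the measured TCP pose, the force, the opening and the grip force at its end, in the units of the state.
- state(): the state, without advancing time (a new reading comes with each control period).
- grab_frame(name): name is "scene" or "top" or "wrist"; returns the picture (384x512x3 uint8, red, green, blue); there is no depth.
- calibration(name): a dict with "mtx" (3x3 intrinsics, pixels), "R" (3x3) and "t" (3): a world point X has camera coordinates R X + t. Camera axes: x right, y down, z forward; pixel columns grow to the right and rows downward; lengths in mm; the calibration is good to about 2 mm. The wrist camera is an equidistant fisheye: a pixel r from the principal point sees the ray r / f radians off the axis. A picture is of the moment at which its call begins: read the wrist's pose just before it. calibration takes no time and is no camera call; for the wrist camera it gives the pose at the moment of the call.
- job_done(): hands the job in; it is judged then, once.
Trained networks look in the newest picture that a camera, given by its name, has taken for a name from the list of things; names that differ only in an ending like _2 or _b are one class to them, and where a whole thing is asked for, a point or a joint stands for the part that bears it (a point fixed in the world has none). Each returns a list of dicts, best first, with "p" (0 to 1); they miss things now and then, are a little off and sometimes report something else, mostly with a low value. They report only what shows in the picture. A call takes as long as a camera call. They do not tell look-alikes from the thing itself.
- trace(camera, label): "pixels" (384x512 bool, what is visible of it) and "bbox" ([left, top, width, height] in pixels, round what is visible of it).
The state is a dict: "time_s": time; "qpos": joint angles; "qvel": joint speeds; "effort": joint torques, N m; "ee_pos": TCP position; "ee_rot": TCP orientation; "force": force on the tool from outside, world axes, zero at the start; "torque": the same for the moment, N m; "gripper_width": finger opening in mm; "gripper_force": force on a finger pad.
Only numpy, scipy, OpenCV 4.12 (cv2) and the standard library are available. Lean on these libraries where they do the work, as an engineer would, in place of code of your own. Each camera call takes 0.05 s, during which the arm holds its last target. There are 200 camera calls.

## Working session

There is one attempt and no reset: what is moved stays moved. The work goes in short steps, Python scripts to look and compute and a tool call to move; the robot and the scene stay as the last step left them, time stands still between calls to the robot, and variables do not carry over. Pictures are saved under pics/ and viewed, at most 14 in all, crops included, and the job is handed in when it is done.

Besides the shell and the picture viewer there is one more tool, called after "Request:" as a command line: name --argument value ..., lists and objects as JSON in quotes. send_rows: Moves the arm, as the interface text tells. Scaled input: -1 to 1 covers 0.5 m each way for a shift and 0.5 rad each way for a turn. Its arguments: {"type":"object","properties":{"deltas":{"type":"array","items":{"type":"array"}},"grip":{"type":"number"},"grip_force":{"type":"number"}},"required":["deltas"]}

```bash
mkdir -p pics
cat > h.py <<'E'
from workcell import *
import numpy as np, cv2
def ray(cam,u,v):
    c=calibration(cam);M=np.array(c['mtx']);R=np.array(c['R']);t=np.array(c['t']).ravel()
    x=(u-M[0,2])/M[0,0];y=(v-M[1,2])/M[1,1]
    if cam=='wrist':
        r=np.hypot(x,y); d=np.array([x/r*np.sin(r),y/r*np.sin(r),np.cos(r)]) if r>1e-9 else np.array([0,0,1.])
    else: d=np.array([x,y,1.])
    return -R.T@t, R.T@d
def at(cam,u,v,z):
    o,d=ray(cam,u,v); return o+d*(z-o[2])/d[2]
def save(n,im): cv2.imwrite('pics/'+n,im[:,:,::-1])
E
python3 - <<'E'
from h import *
print(state())
a=grab_frame('scene');b=grab_frame('top')
save('s.png',a);save('t.png',b)
for c in('scene','top'):
    o,_=ray(c,0,0);print(c,o.round())
    for l in ['tray_three','tray_two','pipette_bulb','buffer_1','vial_0','crucible','dropper_amber','stopper_big']:
        for r in trace(c,l)[:4]:
            m=r['pixels'];ys,xs=np.nonzero(m);x0,y0,w,h=r['bbox']
            print(c,l,round(r['p'],2),r['bbox'],m.sum(),'ctr',xs.mean().round(1),ys.mean().round(1),at(c,xs.mean(),ys.mean(),0).round()[:2],'col',(a if c=='scene' else b)[m].mean(0).round())
E
```

```text
{'time_s': 0.0, 'qpos': array([ 6.84096863e+01,  1.83516068e+01,  8.97079219e+01,  6.03933089e-05,
        7.20430510e+01, -1.14471821e+00]), 'qvel': array([-0.06368922,  0.11980951, -0.04487316,  0.01169434, -0.01443301,
        0.06344846]), 'effort': array([-2.87898129e-04, -4.12455225e+01, -2.31975532e+01,  7.27284956e-02,
        4.57423087e-02, -1.49977063e-04]), 'ee_pos': array([200.66524075, 538.3266324 , 227.11033103]), 'ee_rot': array([-1.79897442e+02, -2.10671932e-03,  1.59554384e+02]), 'force': array([-0.93856994, -0.4017864 ,  0.18711672]), 'torque': array([ 0.04028585, -0.06269618,  0.0309753 ]), 'gripper_force': 0.0, 'gripper_width': 91.32531004548223}
scene [-377. -723.  724.]
scene tray_three 0.67 [157.4, 154.2, 46.0, 28.3] 672 ctr 179.3 169.2 [595. 324.] col [206. 204. 201.]
scene tray_three 0.45 [271.8, 204.2, 12.5, 37.2] 432 ctr 278.3 223.9 [ 504. -185.] col [171. 178. 154.]
scene tray_two 0.97 [293.1, 210.5, 56.8, 29.7] 931 ctr 323.0 224.4 [ 580. -298.] col [211. 209. 206.]
scene pipette_bulb 0.52 [147.0, 163.7, 18.5, 25.9] 262 ctr 156.7 178.1 [496. 343.] col [17
[... 1242 characters left out ...]
.  51.]
top buffer_1 0.84 [323.8, 150.9, 16.8, 22.9] 270 ctr 332.6 161.3 [ 710. -221.] col [ 59. 131. 124.]
top buffer_1 0.82 [326.6, 239.9, 18.8, 16.5] 247 ctr 334.9 248.0 [ 450. -225.] col [122. 142. 116.]
top buffer_1 0.48 [322.9, 127.4, 17.0, 15.2] 253 ctr 332.2 136.1 [ 789. -220.] col [ 58. 132. 124.]
top vial_0 0.65 [182.5, 241.8, 14.7, 10.8] 38 ctr 190.4 246.1 [447. 198.] col [104.  98.  92.]
top crucible 0.71 [121.1, 237.8, 14.6, 13.5] 142 ctr 127.3 241.9 [456. 385.] col [186. 180. 172.]
top crucible 0.52 [121.1, 159.1, 14.1, 12.5] 140 ctr 128.2 165.0 [689. 399.] col [ 63. 125.  72.]
top dropper_amber 0.41 [394.4, 241.0, 13.8, 13.1] 144 ctr 400.1 249.4 [ 449. -414.] col [90. 78. 65.]
```

Run:
```python
from h import *
b=cv2.imread('pics/t.png');a=cv2.imread('pics/s.png')
cv2.imwrite('pics/t2.png',cv2.resize(b[110:280,90:440],(800,389),interpolation=2))
cv2.imwrite('pics/s2.png',cv2.resize(a[130:290,120:370],(800,512),interpolation=2))
```

```text
(no output)
```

View pics/t2.png

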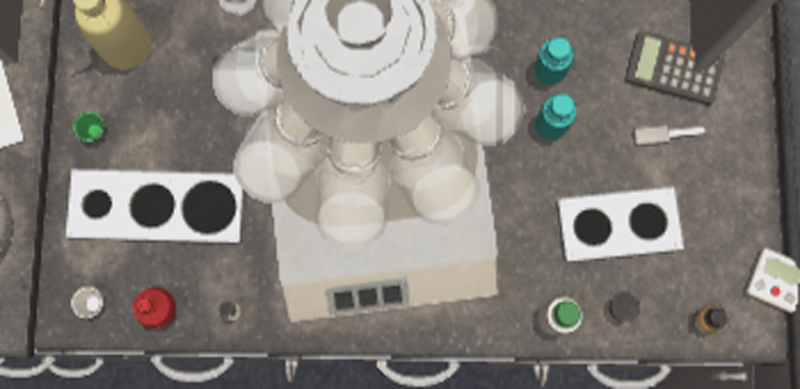

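View pics/s2.png

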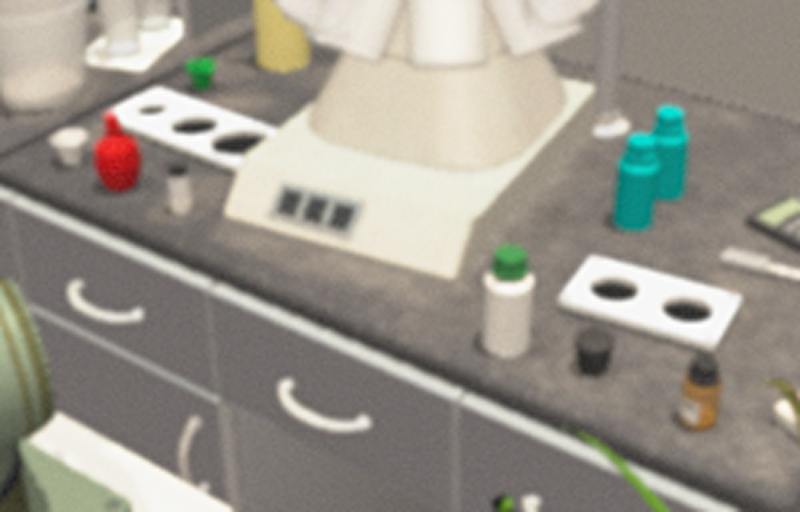

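Top crop: the crucible-shaped candidates are white at full px (128,242) and green at (128,165). The white one fits "white porcelain". The white/green-cap buffer is at (335,248), the vial at (190,246), the bulb at (157,244), the stopper at (362,245) and the dropper at (400,249). The turquoise bottles at (332,161) and (332,136) stay alone.

First I turn to yaw 90 so the fingers close along world x, and raise the tool.

Request:
send_rows --deltas '[[[0,0,-0.02],[0,0,0.3]],[[0,0,-0.02],[0,0,0.3]],[[0,0,-0.02],[0,0,0.3]],[[0,0,-0.02],[0,0,0.3]],[[0,0,-0.02],[0,0,0.3]],[[0,0,-0.02],[0,0,0.3]],[[0,0,-0.02],[0,0,0.3]],[[0,0,-0.02],[0,0,0.3]],[[0,0,0],[0,0,0.026]]]'

```text
time_s: 1.8
ee_pos: [201.1, 539.4, 309.4]
ee_rot: [179.9, -0.2, 90.0]
force: [0.0, -0.5, 0.2]
gripper_width: 91.2
gripper_force: 0.0
```

Request:
send_rows --deltas '[[[-0.08,0.075,0],[0,0,0]],[[-0.08,0.075,0],[0,0,0]],[[-0.08,0.075,0],[0,0,0]],[[-0.08,0.075,0],[0,0,0]],[[-0.08,0.075,0],[0,0,0]],[[0,0,0],[0,0,0]],[[0,0,0],[0,0,0]]]'

```text
time_s: 2.5
ee_pos: [372.4, 355.8, 307.5]
ee_rot: [-179.9, -0.0, 90.0]
force: [-0.0, 0.6, -0.1]
gripper_width: 91.3
gripper_force: 0.0
```

Run:
```python
from h import *
a=grab_frame('wrist')
save('w1.png',a);s=state();print(s['ee_pos'],s['ee_rot'],s['time_s'],ray('wrist',256,192),calibration('wrist')['mtx'])
for l in ['tray_three','pipette_bulb','vial_0','crucible']:
        for r in trace('wrist',l)[:3]:
            m=r['pixels'];ys,xs=np.nonzero(m);
            print(l,round(r['p'],2),r['bbox'],m.sum(),'ctr',xs.mean().round(1),ys.mean().round(1),at('wrist',xs.mean(),ys.mean(),14).round()[:2],'col',a[m].mean(0).round())
```

```text
[371.70516213 356.67809515 307.56925564] [-1.79943745e+02 -1.51250048e-02  9.01093692e+01] 2.55 (array([372.30288805, 424.36249938, 463.91283424]), array([ 0.01673876, -0.24057769, -0.97048554])) [[297.31863964   0.         250.75279013]
 [  0.         297.31863964 192.81313063]
 [  0.           0.           1.        ]]
tray_three 0.67 [350.0, 131.6, 55.2, 108.0] 4830 ctr 376.8 180.6 [579. 333.] col [196. 195. 193.]
vial_0 0.64 [290.2, 269.0, 13.3, 11.0] 76 ctr 298.2 273.2 [454. 169.] col [110. 104.  98.]
crucible 0.85 [290.6, 143.1, 27.3, 24.7] 533 ctr 306.9 154.3 [458. 374.] col [247. 243. 237.]
crucible 0.65 [422.6, 138.4, 23.9, 23.7] 398 ctr 433.9 151.0 [689. 388.] col [ 76. 162.  88.]
```

View pics/w1.png

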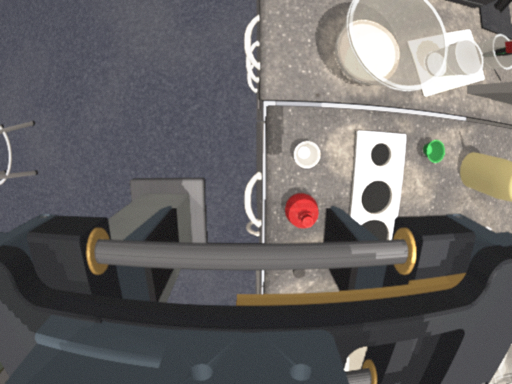

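Wrist view: white crucible at (307,154), the green look-alike at (435,151), the bulb at (302,211), and the narrow and middle wells at (381,154) and (377,196). The white crucible is the one meant. I'll shift to see the vial and the widest well.

Request:
send_rows --deltas '[[[-0.085,0,0],[0,0,0]],[[-0.085,0,0],[0,0,0]],[[-0.085,0,0],[0,0,0]],[[0,0,0],[0,0,0]],[[0,0,0],[0,0,0]]]'

```text
time_s: 3.25
ee_pos: [371.9, 229.5, 308.3]
ee_rot: [180.0, -0.1, 90.1]
force: [0.4, 0.2, 0.5]
gripper_width: 91.5
gripper_force: 0.0
```

```bash
cat >> h.py <<'E'
from scipy.optimize import least_squares
PROF={'pipette_bulb':[(0,15),(12,22),(30,26),(45,24),(60,12),(86,8)],'buffer_1':[(0,21.5),(70,21.5),(99,14)],'vial_0':[(0,11),(58,11)],
 'crucible':[(0,11),(30,19.5)],'dropper_amber':[(0,16.5),(38,16.5),(63,10)],'stopper_big':[(0,15),(32,18)]}
def proj(c,cam,P):
    M=np.array(c['mtx']);X=P@np.array(c['R']).T+np.array(c['t']).ravel()
    if cam=='wrist':
        n=np.hypot(X[:,0],X[:,1]);th=np.arctan2(n,X[:,2]);xy=X[:,:2]*(th/n)[:,None]
    else: xy=X[:,:2]/X[:,2:]
    return xy*[M[0,0],M[1,1]]+M[:2,2]
A=np.linspace(0,6.28,24)
def bboxc(l,xy,c,cam):
    P=np.concatenate([np.c_[xy[0]+r*np.cos(A),xy[1]+r*np.sin(A),0*A+z] for z,r in PROF[l]])
    q=proj(c,cam,P);return (q.min(0)+q.max(0))/2
def locate(l,obs,g):
    "obs: list of (cam,calib,bbox)"
    f=lambda xy:np.concatenate([bboxc(l,xy,c,cam)-[b[0]+b[2]/2-.5,b[1]+b[3]/2-.5] for cam,c,b in obs])
    r=least_squares(f,g);return r.x.round(1),r.fun.round(1)
def tight(m): 
    ys,xs=np.nonzero(m);return [xs.min(),ys.min(),np.ptp(xs)+1,np.ptp(ys)+1]
def wells(cam,im,z=9,box=None):
    "dark blobs within the hull of the white tray"
    out=[]
    for l in ('tray_three','tray_two'):
        for r in trace(cam,l)[:1]:
            m=r['pixels'].astype(np.uint8);ps=cv2.findNonZero(m);h=np.zeros_like(m)
            cv2.fillConvexPoly(h,cv2.convexHull(ps),1);h=cv2.erode(h,np.ones((3,3)))
            d=((im.max(2)<90)&(h>0)).astype(np.uint8)
            n,_,st,ce=cv2.connectedComponentsWithStats(d)
            rect=cv2.minAreaRect(ps);bx=cv2.boxPoints(rect)
            cs=np.array([at(cam,*p,14)[:2] for p in bx])
            print(cam,l,round(r['p'],2),'ctr',cs.mean(0).round(1),'corners',cs.round().tolist())
            for i in range(1,n):
                if st[i,4]>25: print('   well',ce[i].round(1),st[i].tolist(),at(cam,*ce[i],z)[:2].round(1))
E
python3 - <<'E'
from h import *
a=grab_frame('wrist');cw=calibration('wrist');b=grab_frame('top');s=grab_frame('scene')
save('w2.png',a);st=state();print(st['ee_pos'],st['time_s'])
wells('wrist',a);wells('top',b)
G={'pipette_bulb':(450,290),'vial_0':(450,195),'crucible':(455,380),'buffer_1':(450,-220),'dropper_amber':(450,-405),'stopper_big':(450,-300)}
C={'wrist':cw,'top':calibration('top'),'scene':calibration('scene')}
for l,g in G.items():
    obs=[]
    for cam in C:
        e=bboxc(l,g,C[cam],cam);best=None
        for r in trace(cam,l):
            bb=r['bbox'];d=np.hypot(bb[0]+bb[2]/2-e[0],bb[1]+bb[3]/2-e[1])
            if d<25 and r['p']>.3: best=bb;break
        if best is not None:
            obs.append((cam,C[cam],best));x=locate(l,obs[-1:],g);print(l,cam,round(r['p'],2),best,x[0])
    if obs: print(l,'ALL',*locate(l,obs,g))
E
```

```text
[372.08322992 230.43525162 307.90143574] 3.4
wrist tray_three 0.97 ctr [583.6 302. ] corners [[533.0, 190.0], [536.0, 411.0], [633.0, 421.0], [633.0, 187.0]]
   well [381.8  77.8] [373, 68, 18, 21, 285] [583.  375.6]
   well [380.4 121.1] [367, 105, 28, 34, 751] [581.8 304. ]
   well [377.3 165.8] [360, 146, 35, 40, 1067] [580.7 230.5]
wrist tray_two 0.32 ctr [453.4 288.3] corners [[416.0, 288.0], [452.0, 326.0], [492.0, 289.0], [455.0, 251.0]]
top tray_three 0.89 ctr [580.7 301.5] corners [[627.0, 421.0], [631.0, 188.0], [535.0, 183.0], [531.0, 414.0]]
   well [181.  200.2] [170, 189, 23, 23, 410] [581.7 230.9]
   well [156.2 199.4] [147, 191, 19, 18, 275] [582.8 304.9]
   well [132.1 198.7] [127, 193, 12, 12, 111] [583.8 377.1]
top tray_two 0.93 ctr [ 567.2 -299.9] corners [[598.0, -221.0], [617.0, -372.0], [537.0, -378.0], [518.0, -229.0]]
   well [373.2 206.1] [366, 199, 16, 15, 191] [ 573.8 -337.2]
   well [348.8 208.8] [341, 202, 16, 15, 190] [ 564.5 -265.7]
pipette_bulb wrist 0.83 [283.3, 107.8, 40.3, 39.7] [448.3 288.3]
pipette_bulb scene 0.58 [149.6, 164.0, 14.5, 25.2] [454.
[... 229 characters left out ...]
8.3]
vial_0 ALL [445.7 190.3] [-0.1  0.3 -0.7  0.2  0.4 -0.6]
crucible wrist 0.86 [291.8, 60.1, 24.8, 25.2] [449.4 370.3]
crucible scene 0.58 [137.0, 171.6, 12.6, 8.6] [461.4 373.1]
crucible ALL [450.5 369.8] [ 0.8  0.3 -1.7  1.4]
buffer_1 top 0.58 [324.4, 241.6, 20.1, 12.8] [ 448.4 -216.1]
buffer_1 scene 0.91 [269.1, 207.0, 15.7, 33.2] [ 446.7 -213.3]
buffer_1 ALL [ 447.5 -214.7] [-0.5  0.3  0.6  0. ]
dropper_amber top 0.59 [395.6, 240.6, 11.7, 14.8] [ 453.3 -410.3]
dropper_amber scene 0.8 [331.7, 239.7, 17.5, 24.7] [ 454.8 -409.8]
dropper_amber ALL [ 453.7 -410.2] [-0.1 -0.2 -0.   0.3]
stopper_big top 0.62 [356.4, 236.1, 15.4, 15.5] [ 462.6 -303.4]
stopper_big ALL [ 462.6 -303.4] [-0.  0.]
```

View pics/w2.png

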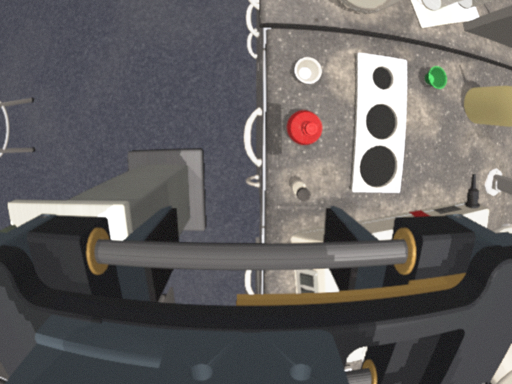

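Wrist view 2: all three wells are visible at (383,78), (381,121) and (378,166), with the crucible at (308,70), the bulb at (305,127) and the vial at (300,188). Before going for the vial I check its clearance to the mixer edge.

Run:
```python
from h import *
for z in (0,50,80):
    print(z,[at('wrist',u,v,z)[:2].round().tolist() for u,v in((292,238),(400,225),(490,209))],[at('top',u,v,z)[:2].round().tolist() for u,v in((217,245),(212,222),(209,195))])
```

```text
0 [[443.0, 101.0], [645.0, 120.0], [880.0, 145.0]] [[452.0, 120.0], [519.0, 137.0], [600.0, 149.0]]
50 [[435.0, 122.0], [615.0, 139.0], [825.0, 162.0]] [[449.0, 115.0], [514.0, 132.0], [592.0, 143.0]]
80 [[431.0, 135.0], [598.0, 150.0], [792.0, 171.0]] [[447.0, 112.0], [511.0, 128.0], [587.0, 139.0]]
```

Request:
send_rows --deltas '[[[-0.015,0.03,-0.0],[0,0,0]],[[-0.015,0.03,0.05],[0,0,0]],[[-0.015,0.03,0.06],[0,0,0]],[[-0.015,0.03,0.06],[0,0,0]],[[-0.012,0.028,0.06],[0,0,0]],[[0,0,0.06],[0,0,0]],[[0,0,0.06],[0,0,0]],[[0,0,0],[0,0,0]],[[0,0,0],[0,0,0]]]'

```text
time_s: 5.4
ee_pos: [446.4, 193.3, 133.3]
ee_rot: [-180.0, -0.0, 90.1]
force: [-0.6, -0.0, 0.3]
gripper_width: 91.0
gripper_force: 0.0
```

Request:
send_rows --deltas '[[[-0.004,0,0.06],[0,0,0]],[[0,0,0.06],[0,0,0]],[[0,0,0.05],[0,0,0]],[[0,0,0.034],[0,0,0]],[[0,0,0],[0,0,0]]]'

```text
time_s: 5.9
ee_pos: [446.2, 191.3, 30.9]
ee_rot: [-180.0, 0.0, 90.1]
force: [0.4, -0.3, 0.4]
gripper_width: 91.4
gripper_force: 0.0
```

Request:
send_rows --deltas '[[[0,0,0],[0,0,0]],[[0,0,0],[0,0,0]],[[0,0,0],[0,0,0]],[[0,0,0],[0,0,0]],[[0,0,0],[0,0,0]],[[0,0,0],[0,0,0]],[[0,0,0],[0,0,0]],[[0,0,0],[0,0,0]]]' --grip 1 --grip_force 15

```text
time_s: 6.7
ee_pos: [446.1, 191.1, 30.9]
ee_rot: [-180.0, -0.0, 90.1]
force: [-0.2, -0.8, 0.9]
gripper_width: 29.9
gripper_force: 0.0
```

Request:
send_rows --deltas '[[[0,0,0],[0,0,0]],[[0,0,0],[0,0,0]],[[0,0,0],[0,0,0]],[[0,0,-0.04],[0,0,0]],[[0,0,-0.06],[0,0,0]],[[0,0,-0.07],[0,0,0]],[[0,0,-0.07],[0,0,0]]]'

```text
time_s: 7.4
ee_pos: [445.8, 191.0, 152.0]
ee_rot: [-180.0, 0.0, 90.1]
force: [0.3, -0.3, 0.2]
gripper_width: 22.3
gripper_force: 15.0
```

Request:
send_rows --deltas '[[[0.05,0.04,0],[0,0,0]],[[0.064,0.046,0],[0,0,0]],[[0.064,0.046,0],[0,0,0]],[[0.064,0.046,0],[0,0,0]],[[0.064,0.046,0],[0,0,0]],[[0.064,0.05,0],[0,0,0]],[[0,0,0],[0,0,0]],[[0,0,0],[0,0,0]]]'

```text
time_s: 8.2
ee_pos: [582.6, 376.3, 149.8]
ee_rot: [-179.9, 0.1, 90.1]
force: [0.2, -0.3, -0.5]
gripper_width: 21.9
gripper_force: 15.0
```

Request:
send_rows --deltas '[[[0,0.001,0.06],[0,0,0]],[[0,0,0.06],[0,0,0]],[[0,0,0.05],[0,0,0]],[[0,0,0.035],[0,0,0]],[[0,0,0.015],[0,0,0]],[[0,0,0.008],[0,0,0]],[[0,0,0],[0,0,0]]]'

```text
time_s: 8.9
ee_pos: [583.5, 375.9, 37.5]
ee_rot: [180.0, -0.0, 90.0]
force: [0.2, 1.3, -0.2]
gripper_width: 22.3
gripper_force: 15.0
```

Request:
send_rows --deltas '[[[0,0,0],[0,0,0]],[[0,0,0],[0,0,0]],[[0,0,0],[0,0,0]],[[0,0,-0.03],[0,0,0]],[[0,0,-0.06],[0,0,0]],[[0,0,-0.07],[0,0,0]],[[0,0,-0.07],[0,0,0]],[[0,0,-0.02],[0,0,0]]]' --grip 0

```text
time_s: 9.7
ee_pos: [585.5, 377.6, 168.2]
ee_rot: [179.5, -0.3, 90.1]
force: [0.3, 0.1, 0.5]
gripper_width: 83.1
gripper_force: 0.0
```

Request:
send_rows --deltas '[[[-0.03,-0.046,0],[0,0,0]],[[-0.03,-0.046,0],[0,0,0]],[[-0.03,-0.046,0],[0,0,0]],[[-0.03,-0.046,0],[0,0,0]],[[-0.03,-0.046,0],[0,0,0]],[[-0.026,-0.042,0],[0,0,0]],[[0,0,0],[0,0,0]],[[0,0,0],[0,0,0]]]'

```text
time_s: 10.5
ee_pos: [447.9, 288.4, 162.5]
ee_rot: [179.9, -0.1, 90.1]
force: [0.4, 1.0, 0.5]
gripper_width: 91.1
gripper_force: 0.0
```

Run:
```python
from h import *
a=grab_frame('wrist');save('w3.png',cv2.resize(a[0:200,220:480],(780,600)));print(state()['ee_pos'],state()['time_s'])
for l in('vial_0','crucible'):
  for r in trace('wrist',l)[:2]:
    print(l,r['p'],r['bbox'],locate(l,[('wrist',calibration('wrist'),r['bbox'])],(500,370))[0])
```

```text
[448.4402282  288.71439546 162.35183259] 10.55
vial_0 0.78 [360.8, 91.4, 45.0, 25.6] [583.2 377.3]
crucible 0.88 [433.3, 87.0, 34.4, 36.5] [680.7 387.5]
crucible 0.59 [237.3, 84.1, 39.3, 41.4] [454.5 371.6]
```

View pics/w3.png

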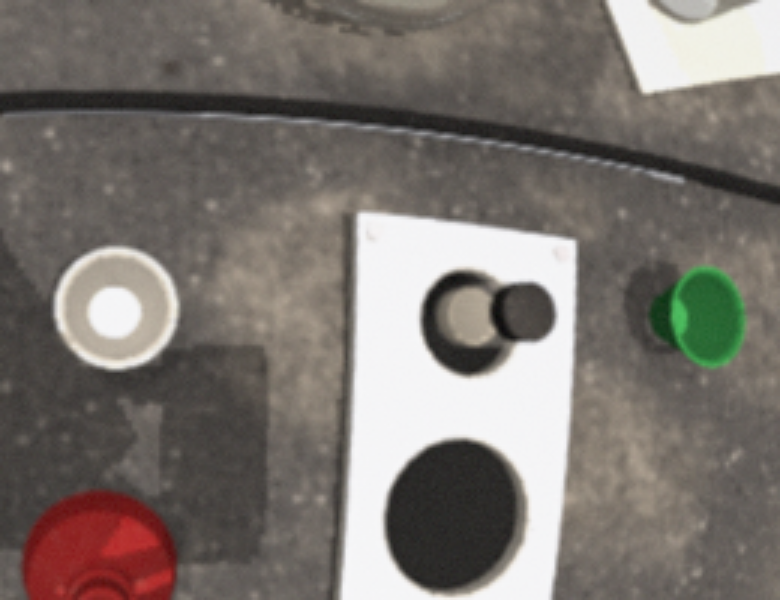

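The enlarged crop shows the vial standing in the narrow well, the white porcelain crucible at left (full px 258,103) and the green look-alike at right (455,105). Next is the bulb.

Request:
send_rows --deltas '[[[0,0,0.06],[0,0,0]],[[0,0,0.06],[0,0,0]],[[0,0,0.05],[0,0,0]],[[0,0,0.04],[0,0,0]],[[0,0,0.01],[0,0,0]],[[0,0,0],[0,0,0]]]'

```text
time_s: 11.25
ee_pos: [447.8, 288.3, 51.2]
ee_rot: [-179.9, 0.0, 90.1]
force: [0.1, 0.2, 0.1]
gripper_width: 91.1
gripper_force: 0.0
```

Request:
send_rows --deltas '[[[0,0,0],[0,0,0]],[[0,0,0],[0,0,0]],[[0,0,0],[0,0,0]],[[0,0,0],[0,0,0]],[[0,0,0],[0,0,0]],[[0,0,0],[0,0,0]],[[0,0,0],[0,0,0]],[[0,0,0],[0,0,0]]]' --grip 1 --grip_force 20

```text
time_s: 12.05
ee_pos: [447.8, 288.3, 52.3]
ee_rot: [180.0, -0.0, 90.1]
force: [-0.0, -0.9, 4.2]
gripper_width: 52.2
gripper_force: 20.0
```

Request:
send_rows --deltas '[[[0,0,0],[0,0,0]],[[0,0,-0.04],[0,0,0]],[[0,0,-0.06],[0,0,0]],[[0,0,-0.06],[0,0,0]],[[0,0,-0.06],[0,0,0]],[[0,0,0],[0,0,0]]]'

```text
time_s: 12.65
ee_pos: [449.5, 289.5, 165.6]
ee_rot: [179.6, -0.2, 90.1]
force: [-0.1, -0.2, -0.7]
gripper_width: 52.2
gripper_force: 20.0
```

Request:
send_rows --deltas '[[[-0.02,0.044,0],[0,0,0]],[[-0.02,0.044,0],[0,0,0]],[[-0.02,0.044,0],[0,0,0]],[[-0.02,0.044,0],[0,0,0]],[[-0.02,0.044,0],[0,0,0]],[[-0.016,0.044,0],[0,0,0]],[[0,0,0],[0,0,0]],[[0,0,0],[0,0,0]]]'

```text
time_s: 13.45
ee_pos: [578.7, 229.9, 160.3]
ee_rot: [-179.8, 0.0, 90.0]
force: [0.1, 0.4, -0.2]
gripper_width: 51.9
gripper_force: 20.0
```

Request:
send_rows --deltas '[[[0,0,0.06],[0,0,0]],[[0,0,0.05],[0,0,0]],[[0,0,0.05],[0,0,0]],[[0,0,0.03],[0,0,0]],[[0,0,0.01],[0,0,0]],[[0,0,0.008],[0,0,0]],[[0,0,0],[0,0,0]]]'

```text
time_s: 14.15
ee_pos: [579.3, 230.6, 58.1]
ee_rot: [-180.0, -0.0, 90.1]
force: [0.5, 0.1, -0.2]
gripper_width: 52.2
gripper_force: 20.0
```

Request:
send_rows --deltas '[[[0,0.002,0.003],[0,0,0]],[[0,0,0],[0,0,0]]]'

```text
time_s: 14.35
ee_pos: [581.1, 230.5, 57.1]
ee_rot: [179.9, -0.0, 90.1]
force: [1.4, -0.4, -0.3]
gripper_width: 51.6
gripper_force: 20.0
```

Request:
send_rows --deltas '[[[0,0,0],[0,0,0]],[[0,0,0],[0,0,0]],[[0,0,0],[0,0,0]],[[0,0,0],[0,0,0]],[[0,0,-0.04],[0,0,0]],[[0,0,-0.06],[0,0,0]],[[0,0,-0.07],[0,0,0]],[[0,0,-0.07],[0,0,0]],[[0,0,0],[0,0,0]],[[0,0,0],[0,0,0]]]' --grip 0

```text
time_s: 15.35
ee_pos: [580.8, 230.4, 177.3]
ee_rot: [179.9, -0.0, 90.1]
force: [-0.3, 0.2, -0.0]
gripper_width: 91.4
gripper_force: 0.0
```

Request:
send_rows --deltas '[[[0.04,-0.037,0],[0,0,0]],[[0.04,-0.037,0],[0,0,0]],[[0.04,-0.037,0],[0,0,0]],[[0.04,-0.037,0.02],[0,0,0]],[[0.04,-0.037,0.02],[0,0,0]],[[0.04,-0.037,0.02],[0,0,0]],[[0.041,-0.036,0.02],[0,0,0]],[[0,0,0],[0,0,0]],[[0,0,0],[0,0,0]]]'

```text
time_s: 16.25
ee_pos: [450.7, 370.3, 135.1]
ee_rot: [-179.9, 0.1, 90.1]
force: [0.3, 0.4, 0.0]
gripper_width: 91.4
gripper_force: 0.0
```

Request:
send_rows --deltas '[[[0,0,0.06],[0,0,0]],[[0,0,0.06],[0,0,0]],[[0,0,0.05],[0,0,0]],[[0,0,0.03],[0,0,0]],[[0,0,0.016],[0,0,0]],[[0,0,0],[0,0,0]]]'

```text
time_s: 16.85
ee_pos: [451.7, 369.6, 27.5]
ee_rot: [-179.9, 0.1, 90.0]
force: [-0.0, -0.6, 0.0]
gripper_width: 91.0
gripper_force: 0.0
```

Request:
send_rows --deltas '[[[0.002,0,0.003],[0,0,0]],[[0,0,0],[0,0,0]],[[0,0,0],[0,0,0]],[[0,0,0],[0,0,0]],[[0,0,0],[0,0,0]],[[0,0,0],[0,0,0]],[[0,0,0],[0,0,0]],[[0,0,0],[0,0,0]],[[0,0,0],[0,0,0]],[[0,0,0],[0,0,0]]]' --grip 1 --grip_force 12

```text
time_s: 17.85
ee_pos: [451.6, 371.7, 27.0]
ee_rot: [180.0, -0.0, 90.1]
force: [0.9, -0.2, 0.7]
gripper_width: 36.5
gripper_force: 12.0
```

Request:
send_rows --deltas '[[[0,0,0],[0,0,0]],[[0,0,-0.02],[0,0,0]],[[0,0,-0.04],[0,0,0]],[[0,0,-0.06],[0,0,0]],[[0,0,-0.06],[0,0,0]],[[0,0,-0.06],[0,0,0]],[[0,0,0],[0,0,0]]]'

```text
time_s: 18.55
ee_pos: [453.6, 373.4, 152.2]
ee_rot: [179.6, -0.4, 90.1]
force: [-0.1, 0.5, 0.3]
gripper_width: 36.6
gripper_force: 12.0
```

Run:
```python
from h import *
a=grab_frame('wrist');s=grab_frame('scene');print(state()['ee_pos'],state()['gripper_width'])
save('w4.png',np.hstack([cv2.resize(a,(400,300)),cv2.resize(s[100:220,100:260],(400,300))]))
```

```text
[451.48465369 371.72003226 147.82126009] 36.79695439235144
```

View pics/w4.png

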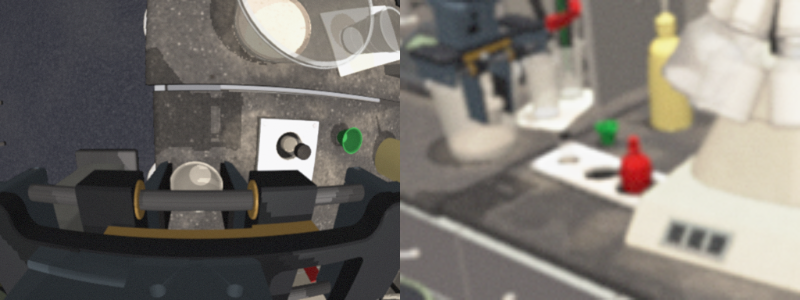

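The crucible is held (opening 36.6 mm), with the vial and bulb standing in their wells. I carry it round in front of the mixer.

Request:
send_rows --deltas '[[[-0.05,-0.063,-0.011],[0,0,0]],[[-0.06,-0.063,-0.011],[0,0,0]],[[-0.06,-0.063,-0.011],[0,0,0]],[[-0.06,-0.063,-0.011],[0,0,0]],[[-0.07,0,0],[0,0,0]],[[-0.07,0,0],[0,0,0]],[[-0.07,0,0],[0,0,0]],[[-0.07,0,0],[0,0,0]],[[-0.07,0,0],[0,0,0]],[[-0.07,0,0],[0,0,0]]]'

```text
time_s: 19.65
ee_pos: [324.4, 45.2, 167.9]
ee_rot: [-179.8, 0.0, 90.1]
force: [0.9, -0.3, -0.2]
gripper_width: 36.7
gripper_force: 12.0
```

Request:
send_rows --deltas '[[[-0.07,0,0],[0,0,0]],[[-0.07,0,0],[0,0,0]],[[-0.07,0,0],[0,0,0]],[[-0.07,0,0],[0,0,0]],[[-0.07,0,0],[0,0,0]],[[-0.07,0,0],[0,0,0]],[[-0.07,0,0],[0,0,0]],[[-0.05,0,0],[0,0,0]],[[0,0,0],[0,0,0]],[[0,0,0],[0,0,0]]]'

```text
time_s: 20.65
ee_pos: [325.1, -222.9, 167.7]
ee_rot: [-179.8, -0.1, 90.0]
force: [-0.1, 0.6, -1.1]
gripper_width: 36.8
gripper_force: 12.0
```

Request:
send_rows --deltas '[[[-0.05,0.02,-0.05],[0,0,0]],[[-0.06,0.025,-0.05],[0,0,0]],[[-0.065,0.025,-0.05],[0,0,0]],[[-0.065,0.025,-0.05],[0,0,0]],[[-0.065,0.025,-0.05],[0,0,0]],[[-0.065,0.03,0],[0,0,0]],[[0,0,0],[0,0,0]],[[0,0,0],[0,0,0]]]'

```text
time_s: 21.45
ee_pos: [401.3, -406.9, 292.5]
ee_rot: [-179.9, -0.2, 90.1]
force: [-0.1, 0.5, -1.0]
gripper_width: 36.7
gripper_force: 12.0
```

Run:
```python
from h import *
a=grab_frame('wrist');cw=calibration('wrist')
save('w5.png',a);st=state();print(st['ee_pos'],st['time_s'])
wells('wrist',a)
G={'buffer_1':(448,-215),'dropper_amber':(454,-410),'stopper_big':(462,-303)}
for l,g in G.items():
    for r in trace('wrist',l)[:3]: print(l,round(r['p'],2),r['bbox'],*locate(l,[('wrist',cw,r['bbox'])],g))
```

```text
[ 401.02698666 -406.50166153  292.80828164] 21.5
wrist tray_two 0.83 ctr [ 568.1 -299.9] corners [[516.0, -233.0], [600.0, -214.0], [622.0, -370.0], [535.0, -383.0]]
   well [358.2  77.1] [346, 63, 26, 29, 585] [ 564.7 -266.7]
   well [362.8 123.3] [351, 109, 25, 30, 586] [ 573.5 -338.3]
buffer_1 0.88 [454.8, 46.6, 49.4, 33.6] [ 780.  -214.6] [ 0. -0.]
buffer_1 0.77 [268.1, 16.7, 37.4, 42.8] [ 447.9 -223.2] [-0. -0.]
buffer_1 0.7 [418.9, 38.7, 52.6, 29.6] [ 702.2 -212.8] [-0.  0.]
dropper_amber 0.69 [268.3, 17.2, 37.4, 38.4] [ 451.3 -213.9] [ 0. -0.]
dropper_amber 0.67 [271.9, 157.6, 24.1, 21.9] [ 448.1 -407.6] [0. 0.]
stopper_big 0.56 [282.6, 84.1, 24.8, 20.8] [ 461.7 -300.7] [-0.  0.]
```

View pics/w5.png

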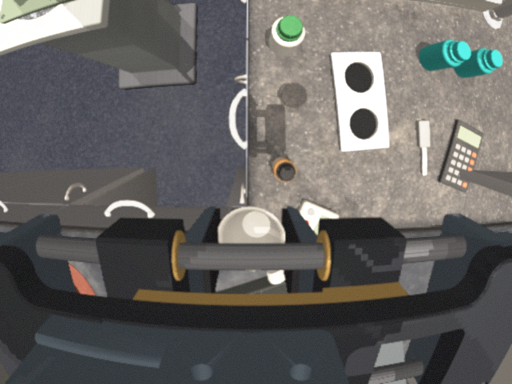

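Wrist view 5: wells at (358,77) and (363,123), buffer with green cap at (289,30), stopper at (293,94), dropper at (285,168), turquoise bottles at (445,52) and (478,62). The crucible goes to the well at (564.6, -266.3).

Request:
send_rows --deltas '[[[0.04,0.05,0.04],[0,0,0]],[[0.048,0.055,0.05],[0,0,0]],[[0.048,0.055,0.05],[0,0,0]],[[0.048,0.055,0.05],[0,0,0]],[[0.048,0.056,0.05],[0,0,0]],[[0.048,0.056,0.04],[0,0,0]],[[0,0,0],[0,0,0]],[[0,0,0],[0,0,0]]]'

```text
time_s: 22.55
ee_pos: [564.5, -267.4, 153.6]
ee_rot: [-179.9, -0.0, 90.2]
force: [0.6, -0.3, 0.0]
gripper_width: 36.4
gripper_force: 12.0
```

Request:
send_rows --deltas '[[[0.002,0,0.06],[0,0,0]],[[0,0,0.06],[0,0,0]],[[0,0,0.05],[0,0,0]],[[0,0,0.04],[0,0,0]],[[0,0,0.02],[0,0,0]],[[0,0,0.01],[0,0,0]],[[0,0,0],[0,0,0]],[[0,0,0],[0,0,0]]]'

```text
time_s: 23.35
ee_pos: [565.3, -267.8, 35.2]
ee_rot: [179.9, 0.1, 90.0]
force: [0.7, 0.1, 0.2]
gripper_width: 37.1
gripper_force: 12.0
```

Request:
send_rows --deltas '[[[0.002,0,0.005],[0,0,0]],[[0,0,0.003],[0,0,0]],[[0,0,0],[0,0,0]]]'

```text
time_s: 23.65
ee_pos: [565.2, -266.4, 30.8]
ee_rot: [179.9, 0.0, 90.1]
force: [-0.7, -0.6, 3.4]
gripper_width: 36.5
gripper_force: 12.0
```

Request:
send_rows --deltas '[[[0,0,0],[0,0,0]],[[0,0,0],[0,0,0]],[[0,0,0],[0,0,0]],[[0,0,0],[0,0,0]],[[0,0,-0.02],[0,0,0]],[[0,0,-0.06],[0,0,0]],[[0,0,-0.07],[0,0,0]],[[0,0,-0.07],[0,0,0]],[[0,0,-0.03],[0,0,0]],[[0,0,0],[0,0,0]]]' --grip 0

```text
time_s: 24.65
ee_pos: [566.2, -267.0, 158.7]
ee_rot: [179.6, 0.2, 90.1]
force: [0.6, 1.3, 0.2]
gripper_width: 91.6
gripper_force: 0.0
```

Request:
send_rows --deltas '[[[-0.045,-0.035,0],[0,0,0]],[[-0.047,-0.038,0],[0,0,0]],[[-0.047,-0.038,0],[0,0,0]],[[-0.047,-0.038,0],[0,0,0]],[[-0.047,-0.04,0],[0,0,0]],[[-0.051,-0.041,0.04],[0,0,0]],[[0,0,0.04],[0,0,0]],[[0,0,0],[0,0,0]],[[0,0,0],[0,0,0]]]'

```text
time_s: 25.55
ee_pos: [449.5, -407.8, 114.2]
ee_rot: [-179.9, -0.1, 90.1]
force: [0.9, -0.1, 0.5]
gripper_width: 91.0
gripper_force: 0.0
```

Request:
send_rows --deltas '[[[0,0.002,0.05],[0,0,0]],[[0,0,0.05],[0,0,0]],[[0,0,0.045],[0,0,0]],[[0,0,0.03],[0,0,0]],[[0,0,0],[0,0,0]]]'

```text
time_s: 26.05
ee_pos: [450.7, -407.0, 26.2]
ee_rot: [-179.9, -0.1, 90.1]
force: [-0.5, 0.1, 0.0]
gripper_width: 91.3
gripper_force: 0.0
```

Request:
send_rows --deltas '[[[0,0,0],[0,0,0]],[[0,0,0],[0,0,0]],[[0,0,0],[0,0,0]],[[0,0,0],[0,0,0]],[[0,0,0],[0,0,0]],[[0,0,0],[0,0,0]],[[0,0,0],[0,0,0]],[[0,0,0],[0,0,0]],[[0,0,0],[0,0,0]],[[0,0,0],[0,0,0]]]' --grip 1 --grip_force 15

```text
time_s: 27.05
ee_pos: [450.6, -408.3, 27.4]
ee_rot: [-180.0, -0.0, 90.1]
force: [-1.3, -0.1, 0.7]
gripper_width: 32.4
gripper_force: 15.0
```

Request:
send_rows --deltas '[[[0,0,0],[0,0,0]],[[0,0,-0.02],[0,0,0]],[[0,0,-0.04],[0,0,0]],[[0,0,-0.06],[0,0,0]],[[0,0,-0.06],[0,0,0]],[[0,0,-0.02],[0,0,0]],[[0,0,0],[0,0,0]]]'

```text
time_s: 27.75
ee_pos: [451.6, -409.0, 129.2]
ee_rot: [179.8, 0.1, 90.1]
force: [-0.3, 0.3, -0.8]
gripper_width: 32.5
gripper_force: 15.0
```

Request:
send_rows --deltas '[[[0.02,0.036,0],[0,0,0]],[[0.025,0.042,0],[0,0,0]],[[0.025,0.042,0],[0,0,0]],[[0.025,0.042,0],[0,0,0]],[[0.025,0.042,0],[0,0,0]],[[0.021,0.042,0],[0,0,0]],[[0,0,0],[0,0,0]],[[0,0,0],[0,0,0]]]'

```text
time_s: 28.55
ee_pos: [572.9, -337.1, 125.5]
ee_rot: [-179.8, -0.1, 90.1]
force: [0.4, -1.2, -1.0]
gripper_width: 32.2
gripper_force: 15.0
```

Request:
send_rows --deltas '[[[0,0,0.05],[0,0,0]],[[0,0,0.05],[0,0,0]],[[0,0,0.04],[0,0,0]],[[0,0,0.03],[0,0,0]],[[0,0,0.01],[0,0,0]],[[0,0,0],[0,0,0]],[[0,0,0],[0,0,0]]]'

```text
time_s: 29.25
ee_pos: [574.1, -338.2, 38.3]
ee_rot: [179.9, 0.0, 90.0]
force: [-0.2, -0.8, -0.2]
gripper_width: 32.4
gripper_force: 15.0
```

Down about 7 mm more, then release.

Request:
send_rows --deltas '[[[0,0,0.008],[0,0,0]],[[0,0,0.006],[0,0,0]],[[0,0,0],[0,0,0]]]'

```text
time_s: 29.55
ee_pos: [574.0, -338.0, 31.3]
ee_rot: [179.9, 0.1, 90.1]
force: [-0.8, -0.2, 2.6]
gripper_width: 32.2
gripper_force: 15.0
```

Request:
send_rows --deltas '[[[0,0,0],[0,0,0]],[[0,0,0],[0,0,0]],[[0,0,0],[0,0,0]],[[0,0,0],[0,0,0]],[[0,0,-0.02],[0,0,0]],[[0,0,-0.06],[0,0,0]],[[0,0,-0.07],[0,0,0]],[[0,0,-0.07],[0,0,0]],[[0,0,-0.06],[0,0,0]],[[0,0,0],[0,0,0]]]' --grip 0

```text
time_s: 30.55
ee_pos: [576.1, -339.2, 176.8]
ee_rot: [179.5, 0.3, 90.1]
force: [0.9, -0.6, 0.4]
gripper_width: 91.0
gripper_force: 0.0
```

Request:
send_rows --deltas '[[[0.015,-0.05,-0.05],[0,0,0]],[[0.015,-0.05,-0.05],[0,0,0]],[[0.015,-0.05,-0.05],[0,0,0]],[[0.015,-0.05,0],[0,0,0]],[[0.015,-0.05,0],[0,0,0]],[[0,0,0],[0,0,0]],[[0,0,0],[0,0,0]]]'

```text
time_s: 31.25
ee_pos: [448.5, -300.3, 245.6]
ee_rot: [180.0, 0.0, 90.0]
force: [0.5, 0.0, -0.1]
gripper_width: 90.8
gripper_force: 0.0
```

Run:
```python
from h import *
a=grab_frame('wrist');cw=calibration('wrist');b=grab_frame('top');s=grab_frame('scene')
print(state()['ee_pos'],state()['time_s'])
save('w6.png',np.hstack([cv2.resize(a,(400,300)),cv2.resize(s[180:270,260:380],(400,300))]))
for l,g in {'buffer_1':(448,-215)}.items():
    for r in trace('wrist',l)[:3]: print(l,round(r['p'],2),r['bbox'],*locate(l,[('wrist',cw,r['bbox'])],g))
for l,g in {'crucible':(565,-266),'dropper_amber':(573,-338)}.items():
  for c in('top','scene'):
    for r in trace(c,l)[:3]: print(c,l,round(r['p'],2),r['bbox'],*locate(l,[(c,calibration(c),r['bbox'])],g))
```

```text
[ 449.38289771 -300.57150698  245.09689487] 31.4
buffer_1 0.98 [229.0, 89.2, 44.7, 38.6] [ 449.5 -219.7] [0. 0.]
buffer_1 0.67 [411.4, 100.0, 54.0, 32.5] [ 702.  -213.5] [0. 0.]
buffer_1 0.56 [452.8, 109.8, 51.8, 27.7] [ 782.5 -215.2] [-0.  0.]
top crucible 0.68 [345.3, 202.8, 12.4, 11.9] [ 563.3 -268.1] [0. 0.]
top crucible 0.49 [123.8, 158.0, 13.2, 14.7] [682.1 384.4] [0. 0.]
scene crucible 0.58 [307.8, 211.4, 10.2, 10.8] [ 575.7 -261.5] [0. 0.]
scene crucible 0.47 [180.0, 148.8, 6.8, 10.7] [680.7 383.8] [0. 0.]
top dropper_amber 0.55 [369.7, 197.2, 7.0, 9.2] [ 586.3 -333.6] [0. 0.]
scene dropper_amber 0.47 [328.0, 210.1, 15.7, 21.1] [ 581.6 -336.1] [0. 0.]
```

View pics/w6.png

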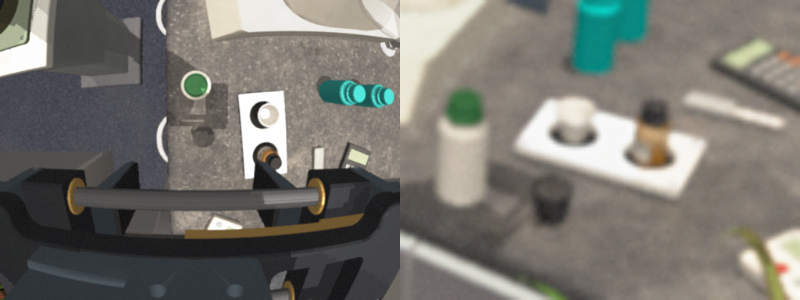

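Left: the crucible at (265,115) and dropper at (268,155) stand in their wells; the buffer is at (195,85). The scene crop on the right agrees, and the stopper is untouched. Now the buffer.

Request:
send_rows --deltas '[[[0.04,0,0.03],[0,0,0]],[[0.04,0,0.04],[0,0,0]],[[0.045,0,0.04],[0,0,0]],[[0.04,0,0.04],[0,0,0]],[[0,0,0.02],[0,0,0]],[[0,0,0],[0,0,0]],[[0,0,0],[0,0,0]]]'

```text
time_s: 32.35
ee_pos: [449.3, -218.8, 161.0]
ee_rot: [179.9, 0.0, 90.0]
force: [1.1, 0.4, 0.7]
gripper_width: 91.4
gripper_force: 0.0
```

Request:
send_rows --deltas '[[[0,0,0.05],[0,0,0]],[[0,0,0.05],[0,0,0]],[[0,0,0.05],[0,0,0]],[[0,0,0.05],[0,0,0]],[[0,0,0.026],[0,0,0]],[[0,0,0],[0,0,0]]]'

```text
time_s: 32.95
ee_pos: [448.4, -218.5, 46.6]
ee_rot: [-179.9, -0.0, 90.0]
force: [0.0, -0.4, 0.9]
gripper_width: 91.1
gripper_force: 0.0
```

Request:
send_rows --deltas '[[[0,0,0],[0,0,0]],[[0,0,0],[0,0,0]],[[0,0,0],[0,0,0]],[[0,0,0],[0,0,0]],[[0,0,0],[0,0,0]],[[0,0,0],[0,0,0]],[[0,0,0],[0,0,0]],[[0,0,0],[0,0,0]],[[0,0,0],[0,0,0]]]' --grip 1 --grip_force 22

```text
time_s: 33.85
ee_pos: [448.6, -217.8, 47.5]
ee_rot: [180.0, -0.0, 90.1]
force: [0.5, 0.3, 1.4]
gripper_width: 42.4
gripper_force: 22.0
```

Request:
send_rows --deltas '[[[0,0,-0.02],[0,0,0]],[[0,0,-0.04],[0,0,0]],[[0,0,-0.06],[0,0,0]],[[0,0,-0.06],[0,0,0]],[[0,-0.03,-0.06],[0,0,0]],[[0,-0.055,-0.04],[0,0,0]],[[0,-0.055,0],[0,0,0]],[[0,-0.055,0],[0,0,0]],[[0.02,-0.052,0],[0,0,0]],[[0.06,0,0],[0,0,0]]]'

```text
time_s: 34.85
ee_pos: [322.3, -178.4, 187.7]
ee_rot: [-179.9, 0.0, 89.8]
force: [1.2, 0.9, -0.5]
gripper_width: 42.4
gripper_force: 22.0
```

Request:
send_rows --deltas '[[[0.07,0,0],[0,0,0]],[[0.07,0,0],[0,0,0]],[[0.07,0,0],[0,0,0]],[[0.07,0,0],[0,0,0]],[[0.07,0,0],[0,0,0]],[[0.07,0,0],[0,0,0]],[[0.07,0,0],[0,0,0]],[[0.07,0,0],[0,0,0]],[[0.07,0,0],[0,0,0]],[[0,0,0],[0,0,0]]]'

```text
time_s: 35.85
ee_pos: [324.8, 140.2, 188.0]
ee_rot: [179.9, -0.1, 90.4]
force: [0.1, -0.9, -0.8]
gripper_width: 42.5
gripper_force: 22.0
```

Request:
send_rows --deltas '[[[0.07,0,0],[0,0,0]],[[0.07,0,0],[0,0,0]],[[0.07,0.03,0],[0,0,0]],[[0.07,0.06,0],[0,0,0]],[[0.048,0.07,0],[0,0,0]],[[0,0.08,0],[0,0,0]],[[0,0.08,0],[0,0,0]],[[0,0.08,0],[0,0,0]],[[0,0.06,0],[0,0,0]],[[0,0.05,0],[0,0,0]]]'

```text
time_s: 36.85
ee_pos: [581.5, 299.8, 187.3]
ee_rot: [-180.0, 0.0, 90.0]
force: [-0.2, 0.8, -1.9]
gripper_width: 42.3
gripper_force: 22.0
```

Request:
send_rows --deltas '[[[0,0,0],[0,0,0]],[[0,0,0],[0,0,0]]]'

```text
time_s: 37.05
ee_pos: [579.5, 300.1, 187.0]
ee_rot: [-179.9, 0.0, 90.0]
force: [-0.4, 0.5, -1.7]
gripper_width: 42.2
gripper_force: 22.0
```

Request:
send_rows --deltas '[[[0.008,0.005,0.03],[0,0,0]],[[0,0,0.06],[0,0,0]],[[0,0,0.06],[0,0,0]],[[0,0,0.06],[0,0,0]],[[0,0,0.04],[0,0,0]],[[0,0,0.012],[0,0,0]],[[0,0,0],[0,0,0]],[[0,0,0],[0,0,0]]]'

```text
time_s: 37.85
ee_pos: [582.4, 305.8, 57.6]
ee_rot: [179.9, -0.1, 90.1]
force: [0.4, 0.0, -1.3]
gripper_width: 42.4
gripper_force: 22.0
```

Request:
send_rows --deltas '[[[-0.002,0,0.007],[0,0,0]],[[0,0,0.005],[0,0,0]],[[0,0,0],[0,0,0]]]'

```text
time_s: 38.15
ee_pos: [582.5, 304.5, 51.5]
ee_rot: [179.9, -0.1, 90.1]
force: [-0.6, 0.2, 2.4]
gripper_width: 42.9
gripper_force: 22.0
```

Request:
send_rows --deltas '[[[0,0,0],[0,0,0]],[[0,0,0],[0,0,0]],[[0,0,0],[0,0,0]],[[0,0,0],[0,0,0]],[[0,0,-0.02],[0,0,0]],[[0,0,-0.06],[0,0,0]],[[0,0,-0.07],[0,0,0]],[[0,0,-0.07],[0,0,0]],[[0,0,-0.07],[0,0,0]],[[0,0,0],[0,0,0]]]' --grip 0

```text
time_s: 39.15
ee_pos: [584.7, 305.7, 202.5]
ee_rot: [179.4, -0.3, 90.1]
force: [-0.2, -0.5, 0.6]
gripper_width: 91.2
gripper_force: 0.0
```

Request:
send_rows --deltas '[[[-0.05,-0.08,-0.06],[0,0,0]],[[-0.07,-0.08,-0.06],[0,0,0]],[[-0.07,-0.08,-0.06],[0,0,0]],[[-0.06,-0.08,-0.06],[0,0,0]],[[0,-0.08,0],[0,0,0]],[[0,0,0],[0,0,0]],[[0,0,0],[0,0,0]]]'

```text
time_s: 39.85
ee_pos: [406.2, 198.6, 297.6]
ee_rot: [179.9, -0.0, 90.1]
force: [0.1, -0.9, -0.7]
gripper_width: 91.6
gripper_force: 0.0
```

Run:
```python
from h import *
a=grab_frame('wrist');cw=calibration('wrist');b=grab_frame('top')
print(state()['ee_pos'],state()['time_s'])
save('w7.png',np.hstack([cv2.resize(a[:220],(400,300)),cv2.resize(b[120:280,100:310],(400,300))]))
for l,g in {'buffer_1':(582,304),'vial_0':(583,376),'pipette_bulb':(581,231)}.items():
    for r in trace('wrist',l)[:2]: print(l,round(r['p'],2),r['bbox'],*locate(l,[('wrist',cw,r['bbox'])],g))
r=[locate('stopper_big',[('top',calibration('top'),r['bbox'])],(462,-303)) for r in trace('top','stopper_big')[:1]];print(r)
```

```text
[407.28185491 198.91424517 296.90658225] 39.95
buffer_1 0.76 [350.4, 87.2, 50.4, 29.3] [584.5 298.5] [-0.  0.]
vial_0 0.65 [355.7, 42.5, 30.5, 20.2] [584.8 375.7] [-0.  0.]
pipette_bulb 0.73 [347.9, 130.6, 41.6, 36.9] [581.3 229. ] [-0. -0.]
pipette_bulb 0.33 [355.7, 40.5, 31.8, 22.9] [583.8 376.6] [ 0. -0.]
[(array([ 454.4, -300.1]), array([-0.,  0.]))]
```

View pics/w7.png

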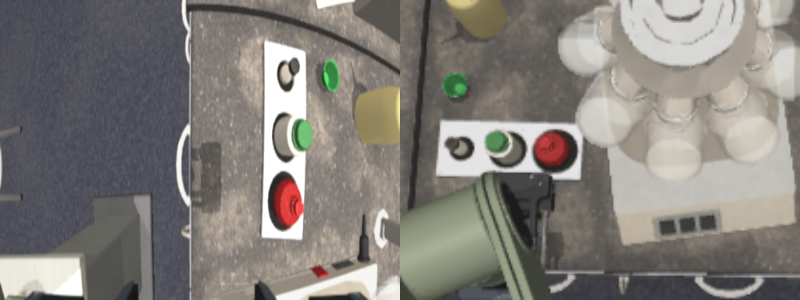

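The picture shows the vial, buffer and bulb upright in their wells at crop px (287,73), (292,135) and (287,200). The gripper is clear, so I hand the job in.

```bash
python3 -c "
from workcell import *
print(job_done())"
```

```text
the job is handed in; nothing more can be done
None
```

I placed both kits and handed the job in at about 40 s of the 144 s limit; the last pictures show all five items upright in their wells and the stopper in place, but the judge returned no verdict.

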